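# Make up two lighting-controller kits on the garage bench

## Task

Make up the two kits from the four parts standing in a row on the green bench mat. The lidded grey case gets the long heat sink and the black driver box, lying side by side flat on its floor: raise its lid upright (it stays where you leave it), put both parts in, then shut the lid fully. The open white tray gets the motor in its smaller compartment, shaft up, and the short heat sink in its larger one, fins up; let go of everything, and do not move the camera lens that stands between the two kits.

Things in the scene. Friction and masses are not known exactly. Their poses are not given: they have to be found in the camera images.
- long_sink_mid (a point): The long heat sink: bare aluminium, 72 x 36 mm, 32 mm high, straight fins on top running along its length. Loose, standing on the bench, about 0.13 kg. Point: its centre, 16 mm above its underside. x along its 72 mm length, y across its 36 mm width, z up. Its sides are strong enough to be gripped across the 36 mm.
- short_sink_mid (a point): The short heat sink: same aluminium profile as the long one but only 38 mm long (x), 36 mm wide (y), 32 mm high. Loose, standing on the bench, about 0.08 kg. Point: its centre, 16 mm above its underside. z up, fins on top.
- driver_mid (a point): The driver box: closed black plastic box 62 mm long (x), 38 mm wide (y), 30 mm high, with vent slots and three small brass terminals on top. Loose, standing on the bench, about 0.10 kg. Point: its centre, 15 mm above its underside. z up.
- motor_mid (a point): The motor: square body 42 x 42 mm, 38 mm high, aluminium end plates and dark middle, with a thin steel shaft 5 mm thick standing up from the middle of its top to 58 mm above its underside. Loose, standing on the bench, about 0.26 kg. Point: centre of the square body, 19 mm above its underside. x and y along the body's sides, z up.
- case: The case of the first kit: grey plastic box fixed to the bench, 104 mm (x) by 200 mm (y), 45 mm high, walls and floor 4 mm thick, one undivided space 96 x 192 mm inside, closed by the hinged lid. Origin: centre of its underside, on the bench. x points from its front to the hinge, along its 104 mm; y along its 200 mm; z up.
- lid (a joint): Angle of the case's lid: 0 shut, grows as the front edge rises and swings back, at most 1.9. Hinge line along the case's y at x = +52 mm, z = 45.5 mm of the case's frame. The lid is an 8 mm plate, 104 x 200 mm, 0.2 kg, on a stiff hinge that stays where it is left (about 1 to 3 N at the pull moves it). It starts shut or up to 0.3 ajar.
- lid_pull (a point): The lid's pull: black crossbar, 14 mm thick, 24 mm long, parallel to the hinge, on a 10 mm wide stem 30 mm out from the middle of the lid's front edge. Point: the bar's centre, 134 mm from the hinge line and 4 mm above the lid's underside. Pinched across its 24 mm ends it turns between the fingers as the lid swings. Points forward when shut, up when the lid stands upright.
- tray: The tray of the second kit: open white plastic tray fixed to the bench, 120 mm (x) by 205 mm (y), 30 mm high, walls and floor 5 mm thick. One divider across, as high as the walls, makes two compartments, both 110 mm in x: the larger one from y = -12.5 to +97.5 mm, the smaller one from y = -97.5 to -17.5 mm. Origin: centre of its underside, on the bench, z up.
- lens_mid (a point): The camera lens: black upright cylinder, 64 mm across and 70 mm high, standing loose on the bench between the case and the tray. Point: its centre, 35 mm up. It is to stay where it is.
Mind the look-alikes: they are no part of the job. Leave any orange look-alike of the part that bears short_sink_mid alone.

How it is judged:
By the outcome, as a careful person would: the job done as asked, in the order asked, and still so for the second after the job is handed in, with the robot touching nothing.
It also fails if it takes over 138 s, if anything falls off the work surface, if the arm or the gripper's body presses on something with over 40 N, if the wrist force passes 120 N, or if a joint passes its speed limit or range.

## Robot

A 6-joint arm with a two-finger parallel gripper is mounted at the origin on the work surface. World frame = base frame: x ahead of the robot, y to its left, z up, the work surface at z = 0. Lengths are in m, angles in degrees, forces in N, time in s.
With the tool pointing down it reaches from about 0.25 to 0.725 m from the base axis. Payload 9.7 kg.
Tool frame: the origin (TCP) lies on the centre line of the jaws, within the pads' length; the fingertips stand bot.nose_length ahead of it and the grasp point (between the pads) lies 11 mm behind it (bot.nose_length is the distance from the TCP to the fingertips, in m); z points along the fingers, y is the line along which they close (so a half turn about z gives the same grasp; the last joint's range is limited). The gripper opens to 85 mm and grips with 20 to 120 N. Pads are 22 mm wide; open, the fingers measure 114 mm over their backs; the gripper's body (76 mm by 85 mm) begins 54 mm behind the grasp point. The pads swing forward as they close: fully open they stand 13 mm farther back than shut.
Start: joints at [64.114, 4.979, 10.078, 95.1, 0, 90], TCP at [0.24, 0.495, 0.239] pointing down, gripper open.
Joint ranges: [-179.16, 179.16], [-48.56, 103.87], [-65.8, 70.77], [-126.05, 130.52], [-82.76, 87.17], [-180, 180]. Speed limits (degrees/s): [127.2, 127.2, 147.25, 180, 180, 180].

## Interface

Orientations are given as [roll, pitch, yaw] about the fixed x, y, z axes, in that order (R = Rz(yaw) Ry(pitch) Rx(roll)).
In Python, from workcell import bot gives the robot as it stands. The module is installed in compiled form; this text tells all that it offers.
- The arm moves only by the shell command python3 -m inch 'ROWS' [OPENING] [FORCE]. ROWS is JSON, a list of rows, each a list of 4 numbers: the shift along the world's x, y, z in cm, then the turn about the world's z in degrees. A call has exactly 8 rows; each row is the pose to reach, as a shift and turn from the pose commanded when the call began; what a row does not reach only later rows make up. A row lasts 1/8 s, in which the tool goes at most 62.5 mm and 10.7 degrees, less where a joint would pass 70% of its speed; a pose out of reach is approached as far as the arm can. A call with a gripper value outside its range is refused whole. OPENING is the finger opening in cm, from 0 to 8.54, set as the call begins (- or left out, the last holds). The fingers move at their own pace and stop on an object; FORCE is the grip in N (left out, the last holds). Time passes only in rows, so rows that repeat a pose let the fingers close, or fill a call up. It gives the time, the measured TCP pose, the force, the opening and the grip force at its end, in the units of the state.
- bot.get_obs(): the state, without advancing time (a new reading comes with each control period).
- bot.camera(name): name is "scene" or "top" or "wrist"; returns a dict with "img" (480x640x3 uint8, red, green, blue), "fovy" (degrees; the focal length in pixels is half the picture's height over the tangent of half this angle, whatever the lens; pixels are square), "cx", "cy" (the principal point, pixels), "R" (3x3) and "t" (3): a world point X has camera coordinates R X + t; the wrist camera has in their place "mount" (4x4, takes a point from camera to tool coordinates, whose origin is the TCP and whose axes are the flange's). Camera axes: x right, y down, z forward; pixel columns grow to the right and rows downward; lengths in m; the calibration is good to about 2 mm. A picture is of the moment at which its call begins: read the wrist's pose just before it. There is no depth.
- bot.job_done(): hands the job in; it is judged then, once.
Trained networks look in a picture, given as the dict that the camera call returned (one of the last four; its "shot" number tells which), for a name from the list of things; names that differ only in an ending like _2 or _b are one class to them, and where a whole thing is asked for, a point or a joint stands for the part that bears it (a point fixed in the world has none). Each returns a list of dicts, best first, with "score" (0 to 1); they miss things now and then, are a little off and sometimes report something else, mostly with a low value. They report only what shows in the picture. A call takes as long as a camera call. They do not tell look-alikes from the thing itself.
- bot.find_in(thing, picture): "point" ([column, row] in pixels, amid what is visible of it).
- bot.landmark_of(thing, picture): "point" ([column, row] in pixels: a listed point, or the origin of a listed thing).
The state is a dict: "time": time; "q": joint angles; "qd": joint speeds; "joint_efforts": joint torques, N m; "ee_pos": TCP position; "tcp_rot": TCP orientation; "wrist_force": force on the tool from outside, world axes, zero at the start; "torque": the same for the moment, N m; "opening": finger opening in m; "grasp_force": force on a finger pad.
Only numpy, scipy, OpenCV 4.12 (cv2) and the standard library are available. Lean on these libraries where they do the work, as an engineer would, in place of code of your own. Each camera call takes 0.05 s, during which the arm holds its last target. There are 200 camera calls.

## Working session

There is one attempt and no reset: what is moved stays moved. The work goes in short steps, Python scripts to look and compute and a shell command to move; the robot and the scene stay as the last step left them, time stands still between calls to the robot, and variables do not carry over. Pictures are saved under pics/ and viewed, at most 14 in all, crops included, and the job is handed in when it is done.

```bash
mkdir -p pics
cat > h.py <<'E'
import numpy as np, cv2
from workcell import bot
from scipy.spatial.transform import Rotation as Ro
def cam(n):
    o=bot.get_obs(); c=bot.camera(n)
    if 'mount' in c:
        M=np.array(c['mount']); Rt=Ro.from_euler('xyz',o['tcp_rot'],degrees=True).as_matrix()
        Rwc=Rt@M[:3,:3]; p=Rt@M[:3,3]+np.array(o['ee_pos'])
        c['R']=Rwc.T; c['t']=-Rwc.T@p
    return c
def f(c): return 240/np.tan(np.radians(c['fovy'])/2)
def w(c,px,z):
    d=np.array([(px[0]-c['cx'])/f(c),(px[1]-c['cy'])/f(c),1.]); R=np.array(c['R']); p=-R.T@np.array(c['t']); v=R.T@d
    return (p+v*(z-p[2])/v[2]).round(4)
def proj(c,X):
    a=np.array(c['R'])@np.array(X)+np.array(c['t']); return (a[:2]/a[2]*f(c)+[c['cx'],c['cy']]).round(1)
def save(c,n,crop=None,s=1):
    im=c['img'][:,:,::-1]
    if crop: im=im[crop[1]:crop[3],crop[0]:crop[2]]
    cv2.imwrite('pics/'+n,cv2.resize(im,None,fx=s,fy=s,interpolation=cv2.INTER_CUBIC))
Z=dict(long_sink_mid=.016,short_sink_mid=.016,driver_mid=.015,motor_mid=.019,case=0,lid_pull=.05,tray=0,lens_mid=.035)
E
python3 - <<'E'
from h import *
print(bot.get_obs()); print(bot.nose_length)
for n in ['top','scene']:
    c=cam(n); save(c,n+'0.png'); print(n,c['fovy'],(-np.array(c['R']).T@c['t']).round(3))
    for k,z in Z.items():
        for r in bot.landmark_of(k,c)[:3]: print(k,r['score'],np.round(r['point']),w(c,r['point'],z))
E
```

```text
{'time': 0.0, 'q': array([ 6.41132706e+01,  5.01112037e+00,  1.00342226e+01,  9.51001286e+01,
       -2.15997557e-04,  8.99999548e+01]), 'qd': array([ 0.02551166,  0.02886631,  0.04468508,  0.00779783,  0.05753406,
       -0.07050539]), 'joint_efforts': array([ 3.22715736e-03, -5.20387137e+01,  4.64804757e+01,  1.62244641e-02,
        2.57454549e-04,  1.46391648e-05]), 'ee_pos': array([0.24002939, 0.49461015, 0.2385808 ]), 'tcp_rot': array([-1.79922974e+02,  2.15936561e-04,  1.54113316e+02]), 'wrist_force': array([ 0.55535672,  0.6507047 , -0.36471546]), 'torque': array([-0.01681052,  0.03366494, -0.07533473]), 'grasp_force': 0.0, 'opening': 0.0853556156819593}
0.008
top 46.376011193016915 [ 0.354 -0.03   1.083]
long_sink_mid 0.61 [194. 312.] [0.4388 0.2265 0.016 ]
short_sink_mid 0.92 [452. 309.] [ 0.434  -0.2633  0.016 ]
short_sink_mid 0.85 [496. 321.] [ 0.4094 -0.345   0.016 ]
short_sink_mid 0.82 [491. 270.] [ 0.5064 -0.3427  0.016 ]
driver_mid 0.94 [359. 302.] [ 0.4506 -0.0884  0.015 ]
motor_mid 0.61 [272. 313.] [0.4341 0.0784 0.019 ]
case 0.98 [409. 216.] [ 0.6219 -0.1947  0.    ]
lid_pull 0.96 [425. 240.] [ 0.5611 -0.2138  0.05  ]
tray 0.67 [212. 219.] [0.6248 0.1992 0.    ]
lens_mid 0.59 [311. 223.] [ 6.041e-01 -6.000e-04  3.500e-02]
scene 50.32130353987166 [1.17  0.359 0.729]
long_sink_mid 0.89 [471. 280.] [0.4466 0.2217 0.016 ]
short_sink_mid 0.86 [256. 173.] [ 0.414  -0.3426  0.016 ]
short_sink_mid 0.69 [275. 192.] [ 0.4462 -0.2596  0.016 ]
short_sink_mid 0.65 [230. 194.] [ 0.5117 -0.3375  0.016 ]
driver_mid 0.66 [339. 219.] [ 0.4397 -0.0868  0.015 ]
motor_mid 0.58 [403. 245.] [0.4378 0.0698 0.019 ]
case 0.97 [247. 255.] [ 0.6298 -0.1859  0.    ]
lid_pull 0.57 [262. 200.] [ 0.5192 -0.2351  0.05  ]
tray 0.98 [419. 346.] [0.6297 0.2048 0.    ]
lens_mid 0.8 [332. 274.] [0.6028 0.0046 0.035 ]
```

View pics/top0.png

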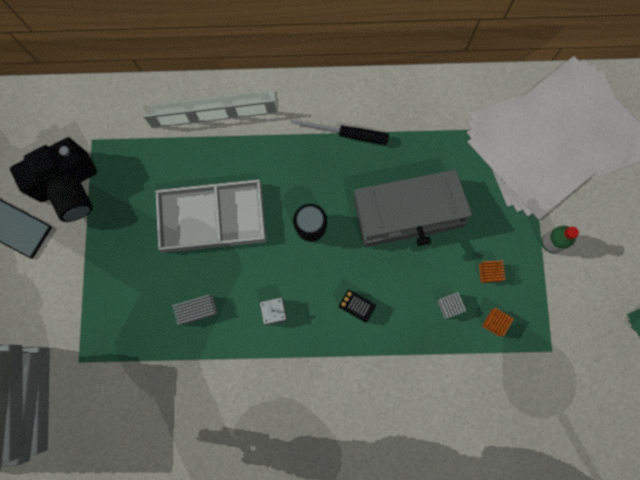

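View pics/scene0.png

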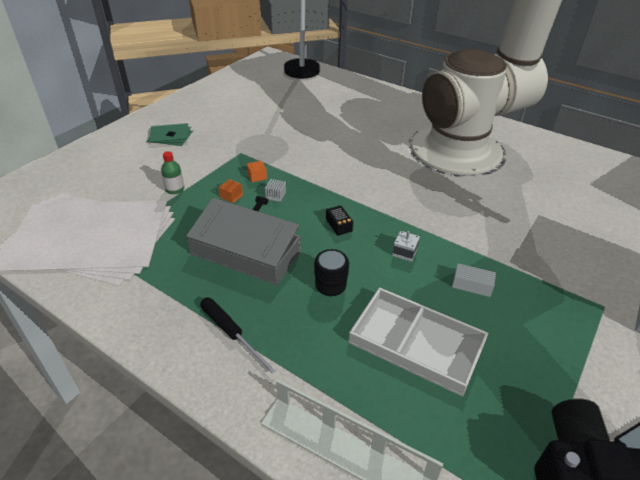

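```bash
python3 -m inch '[[3,-6,1,4],[6,-12,2,8],[9,-18,3,12],[11,-24,4,16],[14,-30,5,20],[16,-36,6,24],[18,-42,7,28],[20,-48,8,32]]' 8.5 30; python3 -m inch '[[2,-6,0,1],[4,-12,0,2],[5,-17,0,2],[6,-22,0,2],[6,-22,0,2],[6,-22,0,2],[6,-22,0,2],[6,-22,0,2]]'
python3 - <<'E'
from h import *
o=bot.get_obs();print(o['q'].round(1),o['ee_pos'],o['tcp_rot'])
c=cam('wrist'); save(c,'w1.png')
for k in ['case','lid_pull','driver_mid','short_sink_mid','lens_mid']:
    for r in bot.landmark_of(k,c)[:3]: print(k,r['score'],np.round(r['point']),w(c,r['point'],Z[k]))
E
```

```text
time: 1.9
ee_pos: [0.4318, 0.0382, 0.3156]
tcp_rot: [180.0, 0.1, -173.8]
wrist_force: [1.9, 1.1, 0.9]
opening: 0.0848
grasp_force: 0.0
time: 2.9
ee_pos: [0.4916, -0.1789, 0.3155]
tcp_rot: [-180.0, 0.0, -171.8]
wrist_force: [0.3, 0.2, 0.3]
opening: 0.0852
grasp_force: 0.0
[-20.    3.7  17.4 103.6   0.  -28.2] [ 0.49159971 -0.17888974  0.3154741 ] [-1.79983738e+02  3.66436635e-02 -1.71803132e+02]
case 0.88 [296. 289.] [ 0.6329 -0.1929  0.    ]
lid_pull 0.9 [286. 255.] [ 0.5692 -0.2085  0.05  ]
driver_mid 0.43 [287. 256.] [ 0.5833 -0.2086  0.015 ]
short_sink_mid 0.86 [176.  85.] [ 0.4077 -0.3483  0.016 ]
short_sink_mid 0.67 [174. 179.] [ 0.5082 -0.3471  0.016 ]
short_sink_mid 0.65 [254. 127.] [ 0.4388 -0.2618  0.016 ]
lens_mid 0.79 [457. 300.] [0.6037 0.0014 0.035 ]
```

View pics/w1.png

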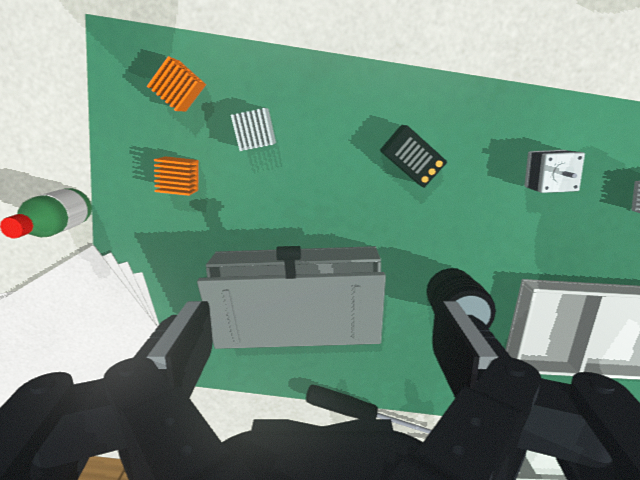

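Wrist picture: silver-finned sink at (254,127), orange look-alikes at (175,84) and (176,176); lid ajar, pull at (288,253); driver (414,155), motor (555,172). The silver one fits "bare aluminium". Confirming in one enlarged crop, which also serves to pick case corners.

Run:
```python
from h import *
c=cam('wrist'); save(c,'w2.png',(140,70,400,360),2); print((-np.array(c['R']).T@c['t']).round(3))
np.savez('w2.npz',R=c['R'],t=c['t'],fovy=c['fovy'],cx=c['cx'],cy=c['cy'],img=c['img'])
for p in [(210,252),(381,248)]: print(w(c,p,.045))
```

```text
[ 0.418 -0.19   0.45 ]
[ 0.5794 -0.2948  0.045 ]
[ 0.5479 -0.1048  0.045 ]
```

View pics/w2.png

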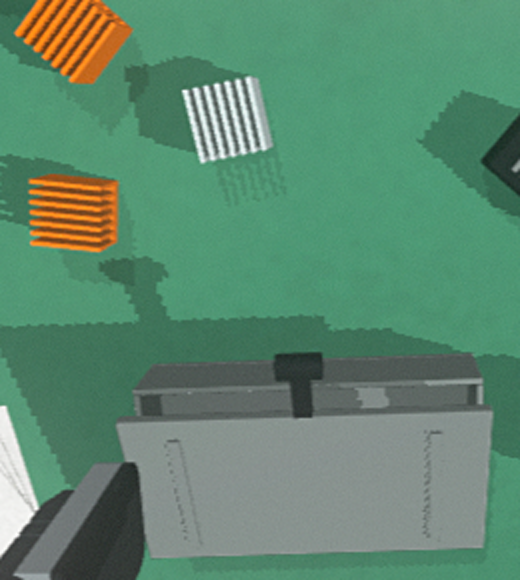

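The crop confirms it: the bare aluminium sink sits at crop (228,120), and both orange ones are clearly different. The case is ajar; front bottom edge at crop (155,368)-(472,355), rim (136,392)-(482,380), lid front edge (118,422)-(492,407).

Run:
```python
from h import *
from scipy.optimize import least_squares
c=dict(np.load('w2.npz')); c={k:(v.item() if v.ndim==0 else v) for k,v in c.items()}
def lidp(r,y,h,a): return [.052-r*np.cos(a)+h*np.sin(a)*1., y, .0455+r*np.sin(a)+h*np.cos(a)]
def pts(p):
    x,y,th,a=p; L=[[-.052,-.1,0],[-.052,.1,0],[-.052,-.1,.045],[-.052,.1,.045],lidp(.104,-.1,.008,a),lidp(.104,.1,.008,a),lidp(0,-.1,.008,a),lidp(0,.1,.008,a),lidp(.134,0,.006,a)]
    R=Ro.from_euler('z',th).as_matrix(); return [R@l+[x,y,0] for l in L]
px=np.array([(155,368),(472,355),(136,392),(482,380),(118,422),(492,407),(152,557),(486,545),(299,366)])/2+[140,70]
g=lambda p:(np.array([proj(c,X) for X in pts(p)])-px).ravel()
s=least_squares(g,[.62,-.19,.14,.2],diff_step=1e-3);print(s.x,np.degrees(s.x[2]),g(s.x).reshape(-1,2).round(1).tolist())
x,y,th,a=s.x
R=Ro.from_euler('z',th).as_matrix()
for A in [a,.5,.8,1.1,1.4,1.57,1.65]: print(A,(R@lidp(.134,0,.004,A)+[x,y,0]).round(4))
# parts orientation via masks
c=cam('wrist');t=cam('top')
for k in ['driver_mid','motor_mid','short_sink_mid','long_sink_mid']:
  for cc in (c,t):
    for r in bot.landmark_of(k,cc)[:3]: print(k,r['score'],np.round(r['point']),w(cc,r['point'],Z[k]))
```

```text
[ 0.63143573 -0.19068033  0.15469867  0.18318931] 8.863581068785319 [[-0.3, -2.5], [1.1, 1.8], [-1.2, -1.2], [1.5, 2.3], [0.8, -4.0], [0.3, 0.9], [-2.0, 0.9], [-2.2, 4.7], [2.1, -2.5]]
0.18318931006770864 [ 0.5534 -0.2029  0.0738]
0.5 [ 0.5685 -0.2005  0.1133]
0.8 [ 0.5934 -0.1966  0.1444]
1.1 [ 0.6263 -0.1915  0.1667]
1.4 [ 0.6642 -0.1856  0.1782]
1.57 [ 0.6867 -0.1821  0.1795]
1.65 [ 0.6972 -0.1804  0.1788]
driver_mid 0.64 [408. 155.] [ 0.445  -0.0883  0.015 ]
motor_mid 0.94 [552. 172.] [0.4402 0.0741 0.019 ]
motor_mid 0.91 [274. 311.] [0.437  0.0744 0.019 ]
short_sink_mid 0.93 [257. 127.] [ 0.4378 -0.2591  0.016 ]
short_sink_mid 0.82 [174. 178.] [ 0.5073 -0.3482  0.016 ]
short_sink_mid 0.65 [175.  86.] [ 0.4082 -0.3492  0.016 ]
long_sink_mid 0.59 [191. 311.] [0.4418 0.2324 0.016 ]
```

```bash
sed -i "s/+\[c\['cx'\],c\['cy'\]\]).round(1)/+[c['cx'],c['cy']])/" h.py
cat > fit.py <<'E'
from h import *
from scipy.optimize import least_squares
def lidp(r,y,h,a): return np.array([.052-r*np.cos(a)+h*np.sin(a), y, .0455+r*np.sin(a)+h*np.cos(a)])
def pts(p):
    x,y,th,a=p; L=[[-.052,-.1,0],[-.052,.1,0],[-.052,-.1,.045],[-.052,.1,.045],lidp(.104,-.1,.008,a),lidp(.104,.1,.008,a),lidp(0,-.1,.008,a),lidp(0,.1,.008,a),lidp(.134,0,.006,a)]
    R=Ro.from_euler('z',th).as_matrix(); return [R@l+[x,y,0] for l in L]
E
python3 - <<'E'
from fit import *
c=dict(np.load('w2.npz')); c={k:(v.item() if v.ndim==0 else v) for k,v in c.items()}
px=np.array([(155,368),(472,355),(136,392),(482,380),(118,422),(492,407),(152,557),(486,545),(299,366)])/2+[140,70]
g=lambda p:(np.array([proj(c,X) for X in pts(p)])-px).ravel()
s=least_squares(g,[.62,-.19,.14,.2]);print(s.x,np.degrees(s.x[2]),g(s.x).reshape(-1,2).round(1).tolist())
x,y,th,a=s.x
R=Ro.from_euler('z',th).as_matrix()
for A in [0,a,.4,.6,.8,1.0,1.2,1.4,1.57,1.65]: print(A,(R@lidp(.134,0,.004,A)+[x,y,0]).round(4))
E
```

```text
[ 0.63017603 -0.19006622  0.18195319  0.22406718] 10.42514978880839 [[-0.6, -1.2], [0.6, -1.2], [-1.5, 0.1], [1.1, -0.8], [-0.5, -0.0], [0.5, 0.1], [0.0, 2.2], [-0.2, 2.1], [0.5, -0.5]]
0 [ 0.5495 -0.2049  0.0495]
0.22406717916847177 [ 0.5537 -0.2041  0.0792]
0.4 [ 0.5615 -0.2027  0.1014]
0.6 [ 0.5748 -0.2003  0.1245]
0.8 [ 0.5923 -0.197   0.1444]
1.0 [ 0.6134 -0.1931  0.1604]
1.2 [ 0.6372 -0.1888  0.1718]
1.4 [ 0.6628 -0.1841  0.1782]
1.57 [ 0.6851 -0.18    0.1795]
1.65 [ 0.6957 -0.178   0.1788]
```

```bash
python3 -m inch '[[2,-1,-3,1],[4,-2,-8,2],[6.2,-2.5,-13,2.3],[6.2,-2.5,-17,2.3],[6.2,-2.5,-17,2.3],[6.2,-2.5,-17,2.3],[6.2,-2.5,-17,2.3],[6.2,-2.5,-17,2.3]]' 6
python3 - <<'E'
from h import *
c=cam('wrist');save(c,'w3.png')
for r in bot.landmark_of('lid_pull',c): print(r,w(c,r['point'],.079))
E
```

```text
time: 4.75
ee_pos: [0.5542, -0.205, 0.1467]
tcp_rot: [-179.9, 0.1, -169.6]
wrist_force: [0.9, 0.5, -0.3]
opening: 0.0601
grasp_force: 0.0
{'point': [322.8, 255.0], 'score': 0.69} [ 0.5546 -0.2047  0.079 ]
```

View pics/w3.png

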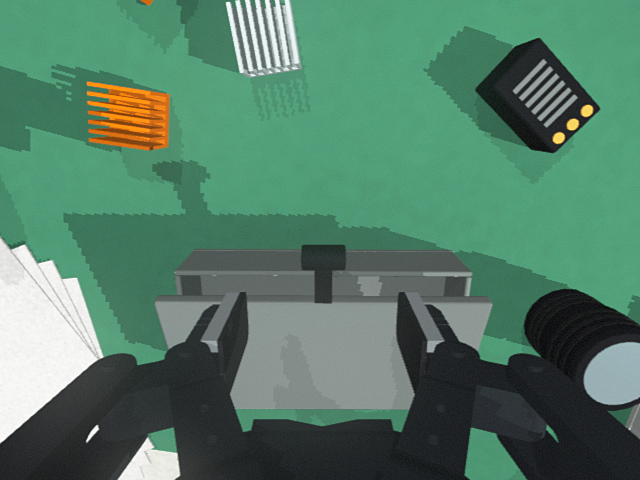

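The pull is at (323,256), centred between the jaws. Descend and pinch.

```bash
python3 -m inch '[[0,0,-4,0],[0,0,-7.7,0],[0,0,-7.7,0],[0,0,-7.7,0],[0,0,-7.7,0],[0,0,-7.7,0],[0,0,-7.7,0],[0,0,-7.7,0]]'; python3 -m inch '[[0,0,0,0],[0,0,0,0],[0,0,0,0],[0,0,0,0],[0,0,0,0],[0,0,0,0],[0,0,0,0],[0,0,0,0]]' 1.5 30
```

```text
time: 5.85
ee_pos: [0.5537, -0.2049, 0.0682]
tcp_rot: [-180.0, 0.0, -169.6]
wrist_force: [0.4, -0.5, -0.2]
opening: 0.06
grasp_force: 0.0
time: 6.85
ee_pos: [0.5535, -0.2047, 0.068]
tcp_rot: [180.0, -0.0, -169.6]
wrist_force: [-1.8, 3.1, 0.9]
opening: 0.0233
grasp_force: 30.1
```

```bash
python3 -m inch '[[0.4,0.1,1.1,0],[0.8,0.15,2.2,0],[1.4,0.3,3.4,0],[2.1,0.4,4.5,0],[3,0.5,5.5,0],[3.9,0.7,6.5,0],[4.9,0.9,7.3,0],[6,1.1,8.1,0]]'; python3 -m inch '[[1.2,0.2,0.65,0],[2.4,0.4,1.2,0],[3.6,0.65,1.55,0],[4.9,0.9,1.8,0],[6,1.1,1.9,0],[7.1,1.3,1.9,0],[7.7,1.4,1.9,0],[7.7,1.4,1.9,0]]'
```

```text
time: 7.85
ee_pos: [0.614, -0.1937, 0.1492]
tcp_rot: [180.0, -0.1, -169.6]
wrist_force: [2.6, 0.0, -10.7]
opening: 0.0232
grasp_force: 30.0
time: 8.85
ee_pos: [0.691, -0.1799, 0.1682]
tcp_rot: [-180.0, 0.0, -169.6]
wrist_force: [0.5, 0.5, -3.9]
opening: 0.023
grasp_force: 29.9
```

```bash
python3 -m inch '[[0,0,0,0],[0,0,0,0],[0,0,3,0],[0,0,7,0],[-4,1,7,0],[-10,4,7,0],[-16,6,6,0],[-22,9,4,0]]' 6; python3 -m inch '[[-3,0.5,-1,0],[-3,0.5,-1,0],[-3,0.5,-1,0],[-3,0.5,-1,0],[-3,0.5,-1,0],[-3,0.5,-1,0],[-3,0.5,-1,0],[-3,0.5,-1,0]]'
cat >> h.py <<'E'
def rectify(c,cx,cy,z,half=.08,n=480):
    "world-plane view: row down=-x, col right=-y"
    s=half; W=np.array([[cx+s,cy+s,z],[cx+s,cy-s,z],[cx-s,cy-s,z],[cx-s,cy+s,z]])
    H=cv2.getPerspectiveTransform(np.float32([proj(c,X) for X in W]),np.float32([[0,0],[n,0],[n,n],[0,n]]))
    return cv2.warpPerspective(c['img'],H,(n,n))
E
python3 - <<'E'
from h import *
c=cam('wrist')
for k in ['driver_mid','lens_mid']:
    for r in bot.landmark_of(k,c): print(k,r,w(c,r['point'],Z[k]))
a=rectify(c,.443,-.088,.03); 
t=cam('top'); b=rectify(t,.443,-.088,.03,.25)
cv2.imwrite('pics/d1.png',cv2.resize(np.hstack([a,b])[:,:,::-1],(800,400)))
E
```

```text
time: 9.85
ee_pos: [0.4805, -0.0951, 0.2124]
tcp_rot: [-179.9, 0.2, -169.6]
wrist_force: [-0.1, 1.1, 1.4]
opening: 0.0596
grasp_force: 0.0
time: 10.85
ee_pos: [0.4522, -0.0905, 0.2017]
tcp_rot: [180.0, -0.0, -169.6]
wrist_force: [-0.4, 0.1, -0.1]
opening: 0.06
grasp_force: 0.0
driver_mid {'point': [328.5, 201.5], 'score': 0.64} [ 0.4463 -0.0859  0.015 ]
lens_mid {'point': [388.9, 380.9], 'score': 0.81} [6.007e-01 1.000e-04 3.500e-02]
```

View pics/d1.png

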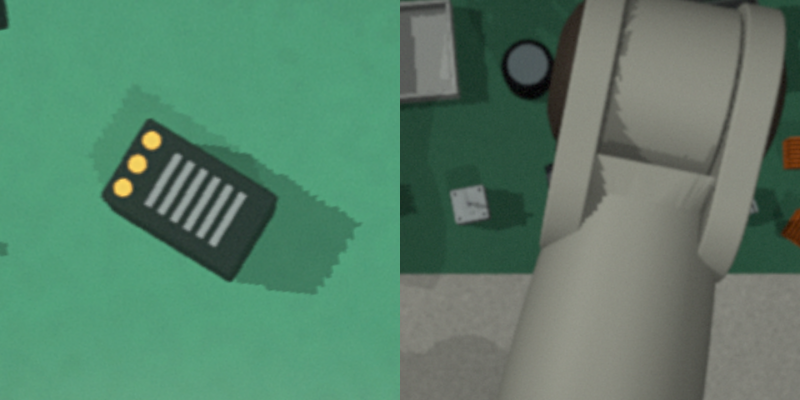

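Rectified view: driver corners at (150,120),(277,197),(232,277),(103,192), so its long axis points at about 59° and its centre is near (0.4445, -0.0845).

```bash
python3 -m inch '[[-0.8,0.6,-3,10],[-0.8,0.6,-6,20],[-0.8,0.6,-9,30],[-0.8,0.6,-12,40],[-0.8,0.6,-13,48.4],[-0.8,0.6,-13,48.4],[-0.8,0.6,-16,48.4],[-0.8,0.6,-18.9,48.4]]' 6; python3 -m inch '[[0,0,0,0],[0,0,0,0],[0,0,0,0],[0,0,0,0],[0,0,0,0],[0,0,0,0],[0,0,0,0],[0,0,0,0]]' 3.3 30
```

```text
time: 12.05
ee_pos: [0.445, -0.0846, 0.0132]
tcp_rot: [-179.9, 0.0, -121.4]
wrist_force: [-0.8, -0.1, 0.8]
opening: 0.06
grasp_force: 0.0
time: 13.05
ee_pos: [0.4443, -0.0845, 0.013]
tcp_rot: [-180.0, 0.0, -121.2]
wrist_force: [-0.3, 0.1, 3.7]
opening: 0.0376
grasp_force: 34.1
```

```bash
python3 -m inch '[[0,0,5,0],[0,0,10,-8],[4,-1.5,11,-18],[8,-3,11,-28],[12,-4.5,11,-38],[16,-5.7,11,-48.4],[17.4,-6.2,11,-48.4],[17.4,-6.2,11,-48.4]]'
python3 - <<'E'
from h import *
c=cam('wrist');save(c,'w4.png')
for k in ['case','driver_mid']:
    for r in bot.landmark_of(k,c): print(k,r,w(c,r['point'],dict(case=0,driver_mid=.126)[k]))
E
```

```text
time: 14.05
ee_pos: [0.6185, -0.1467, 0.1215]
tcp_rot: [180.0, -0.1, -169.6]
wrist_force: [0.0, 1.0, -0.3]
opening: 0.0376
grasp_force: 33.5
case {'point': [255.8, 234.3], 'score': 0.74} [ 0.6311 -0.1917  0.    ]
driver_mid {'point': [318.1, 320.0], 'score': 0.73} [ 0.6192 -0.1482  0.126 ]
```

View pics/w4.png

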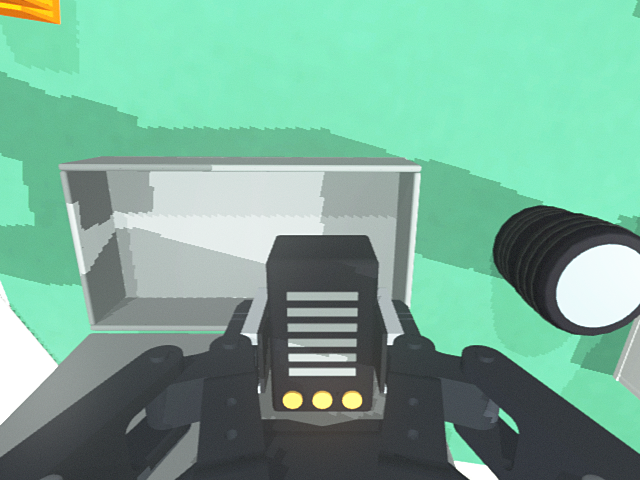

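The lid stands open; the driver is held square over the case (rim at (60,165)–(420,165)). Lowering.

```bash
python3 -m inch '[[0,0,-3,0],[0,0,-6,0],[0,0,-8,0],[0,0,-9.5,0],[0,0,-10.3,0],[0,0,-10.3,0],[0,0,-10.3,0],[0,0,-10.3,0]]';python3 -m inch '[[0,0,0,0],[0,0,0,0],[0,0,0,0],[0,0,3,0],[0,0,8,0],[0,0,13,0],[0,0,18,0],[0,0,18,0]]' 5.2
```

```text
time: 15.2
ee_pos: [0.6186, -0.1466, 0.0205]
tcp_rot: [-180.0, 0.1, -169.6]
wrist_force: [0.0, 0.8, -0.6]
opening: 0.0371
grasp_force: 33.6
time: 16.2
ee_pos: [0.6197, -0.1468, 0.2047]
tcp_rot: [-179.8, 0.4, -169.6]
wrist_force: [0.2, 0.2, 0.1]
opening: 0.0521
grasp_force: 0.0
```

```bash
python3 -m inch '[[-2,5,0,-10],[-4,10,0,-20],[-6.5,15,0,-30],[-9,20,0,-40],[-11.5,25,0,-50],[-14,30,0,-60],[-16,35,0,-70],[-18,37.5,0,-80]]' 6;python3 -m inch '[[0,0,0,0],[0,0,0,0],[0,0,0,0],[0,0,0,0],[0,0,0,0],[0,0,0,0],[0,0,0,0],[0,0,0,0]]'
python3 - <<'E'
from h import *
t=cam('top');c=cam('wrist')
for k in ['long_sink_mid','tray']:
    for r in bot.landmark_of(k,c): print(k,r,w(c,r['point'],Z[k]))
a=rectify(c,.44,.23,.032); b=rectify(t,.63,-.19,.034,.12)
cv2.imwrite('pics/d2.png',cv2.resize(np.hstack([a,b])[:,:,::-1],(800,400)))
E
```

```text
time: 17.2
ee_pos: [0.437, 0.2303, 0.1988]
tcp_rot: [-180.0, -0.0, 110.2]
wrist_force: [0.4, 0.7, 0.6]
opening: 0.0599
grasp_force: 0.0
time: 18.2
ee_pos: [0.4382, 0.2285, 0.1997]
tcp_rot: [180.0, -0.0, 110.4]
wrist_force: [0.3, 0.5, -0.4]
opening: 0.0604
grasp_force: 0.0
long_sink_mid {'point': [327.6, 213.3], 'score': 0.85} [0.4447 0.2266 0.016 ]
tray {'point': [495.5, 297.7], 'score': 0.64} [0.6282 0.2006 0.    ]
```

View pics/d2.png

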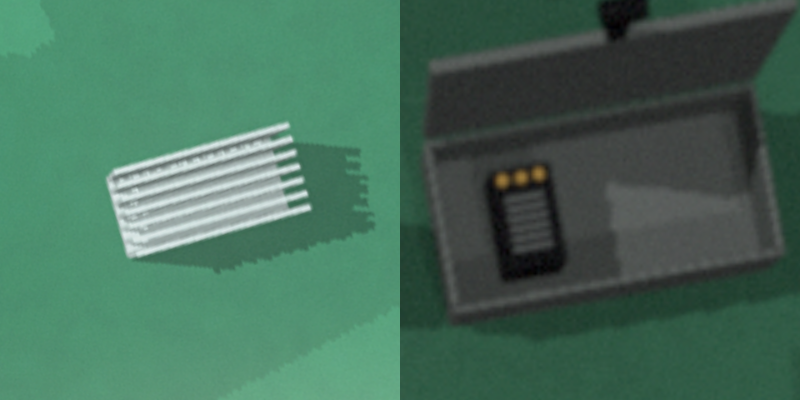

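Driver sits flat in the case (right panel (525,225)). Long sink corners (110,178),(288,124),(310,208),(132,257): long axis 106°, centre (0.4437, 0.226).

```bash
python3 -m inch '[[0.5,-0.25,-5,-4.4],[0.5,-0.25,-10,-4.4],[0.5,-0.25,-14,-4.4],[0.5,-0.25,-17,-4.4],[0.5,-0.25,-18.8,-4.4],[0.5,-0.25,-18.8,-4.4],[0.5,-0.25,-18.8,-4.4],[0.5,-0.25,-18.8,-4.4]]' 6; python3 -m inch '[[0,0,0,0],[0,0,0,0],[0,0,0,0],[0,0,0,0],[0,0,0,0],[0,0,0,0],[0,0,0,0],[0,0,0,0]]' 3.1 30
```

```text
time: 19.4
ee_pos: [0.444, 0.2264, 0.0131]
tcp_rot: [179.9, -0.0, 106.0]
wrist_force: [-0.4, -0.1, 1.1]
opening: 0.0598
grasp_force: 0.0
time: 20.4
ee_pos: [0.4436, 0.2262, 0.0124]
tcp_rot: [179.9, -0.0, 106.0]
wrist_force: [0.0, 0.3, 6.8]
opening: 0.0353
grasp_force: 30.8
```

```bash
python3 -m inch '[[0,0,6,0],[0,-3,12,8],[2,-9,15,18],[4,-15,15,28],[6,-21,15,38],[8,-27,15,48],[9,-33,15,58],[10,-39,15,68]]'; python3 -m inch '[[1,-6,0,8],[3,-7,0,16.4],[6,-7.1,0,16.4],[9,-7.1,-2,16.4],[9,-7.1,-4,16.4],[9,-7.1,-4,16.4],[9,-7.1,-4,16.4],[9,-7.1,-4,16.4]]'
python3 - <<'E'
from h import *
c=cam('wrist')
for k in ['case','long_sink_mid']:
    for r in bot.landmark_of(k,c): print(k,r,w(c,r['point'],dict(case=0,long_sink_mid=.126)[k]))
E
```

```text
time: 21.4
ee_pos: [0.5357, -0.1235, 0.1614]
tcp_rot: [180.0, -0.0, 172.0]
wrist_force: [0.4, 1.4, -1.2]
opening: 0.0354
grasp_force: 31.0
time: 22.4
ee_pos: [0.6258, -0.1928, 0.1231]
tcp_rot: [-180.0, 0.1, -172.0]
wrist_force: [-0.1, -0.1, -1.5]
opening: 0.0355
grasp_force: 30.9
case {'point': [389.9, 235.9], 'score': 0.75} [ 0.6256 -0.1444  0.    ]
case {'point': [322.6, 234.5], 'score': 0.72} [ 0.6311 -0.1918  0.    ]
long_sink_mid {'point': [321.7, 319.8], 'score': 0.64} [ 0.6271 -0.1928  0.126 ]
```

```bash
python3 -m inch '[[0.2,-2,0,2.4],[0.8,-4.2,0,2.4],[0.8,-4.2,-4,2.4],[0.8,-4.2,-7,2.4],[0.8,-4.2,-9,2.4],[0.8,-4.2,-10.4,2.4],[0.8,-4.2,-10.5,2.4],[0.8,-4.2,-10.5,2.4]]'; python3 -m inch '[[0,0,0,0],[0,0,0,0],[0,0,0,0],[0,0,3,0],[0,0,8,0],[-4,2,12,0],[-8,6,12,0],[-12,12,12,0]]' 5.2
```

```text
time: 23.55
ee_pos: [0.634, -0.2348, 0.0176]
tcp_rot: [-180.0, 0.1, -169.6]
wrist_force: [0.2, 0.5, -1.7]
opening: 0.0353
grasp_force: 31.2
time: 24.55
ee_pos: [0.5179, -0.1223, 0.1374]
tcp_rot: [-180.0, 0.1, -169.7]
wrist_force: [0.3, 0.7, 0.2]
opening: 0.052
grasp_force: 0.0
```

Run:
```python
from h import *
t=cam('top');c=cam('wrist')
a=rectify(c,.63,-.19,.034,.12); b=rectify(t,.63,-.19,.034,.12)
cv2.imwrite('pics/d3.png',cv2.resize(np.hstack([a,b])[:,:,::-1],(800,400)))
for r in bot.landmark_of('lid_pull',t): print(r,w(t,r['point'],.175))
```

```text
{'point': [213.5, 219.4], 'score': 0.34} [0.5803 0.1588 0.175 ]
```

View pics/d3.png

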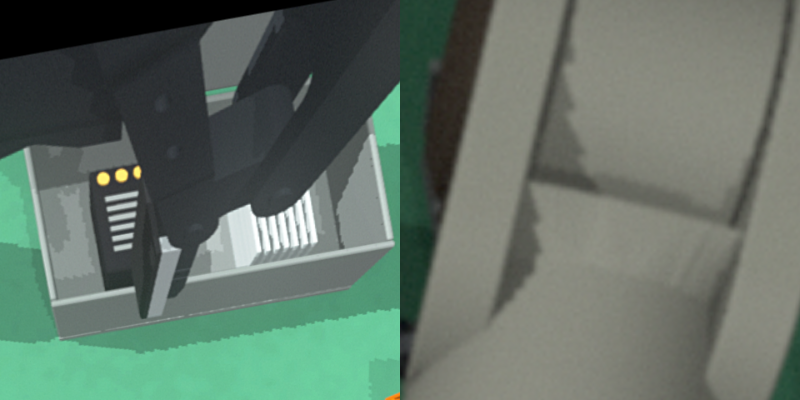

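Both parts lie flat in the case: driver at (115,230), sink at (280,225) in the left panel. Now shut the lid: re-grip the pull where it was left.

```bash
python3 -m inch '[[0,0,5,0],[2,-1,9.5,0],[7,-3,9.5,0],[12,-5,9.5,0],[17.3,-5.8,9.5,0],[17.3,-5.8,9.5,0],[17.3,-5.8,9.5,0],[17.3,-5.8,9.5,0]]' 5.5;  python3 -m inch '[[0,0,-2,0],[0,0,-4,0],[0,0,-6,0],[0,0,-6,0],[0,0,-6,0],[0,0,-6,0],[0,0,-6,0],[0,0,-6,0]]';python3 -m inch '[[0,0,0,0],[0,0,0,0],[0,0,0,0],[0,0,0,0],[0,0,0,0],[0,0,0,0],[0,0,0,0],[0,0,0,0]]' 1.5 30
```

```text
time: 25.7
ee_pos: [0.6913, -0.1808, 0.2336]
tcp_rot: [-179.9, 0.1, -169.6]
wrist_force: [0.2, 1.5, -0.1]
opening: 0.055
grasp_force: 0.0
time: 26.7
ee_pos: [0.6921, -0.1807, 0.172]
tcp_rot: [-180.0, 0.0, -169.6]
wrist_force: [1.0, 0.6, 0.4]
opening: 0.0548
grasp_force: 0.0
time: 27.7
ee_pos: [0.6919, -0.1798, 0.1719]
tcp_rot: [179.9, 0.0, -169.5]
wrist_force: [-0.7, 4.7, 2.1]
opening: 0.0231
grasp_force: 30.1
```

```bash
python3 -m inch '[[-1.4,-0.25,0,0],[-2.9,-0.5,-0.1,0],[-4.2,-0.75,-0.4,0],[-5.4,-1,-0.75,0],[-6.6,-1.2,-1.3,0],[-7.8,-1.4,-1.9,0],[-8.9,-1.6,-2.6,0],[-9.9,-1.8,-3.5,0]]'; python3 -m inch '[[-1,-0.2,-1,0],[-1.8,-0.35,-2,0],[-2.5,-0.5,-3.1,0],[-3.1,-0.6,-4.3,0],[-3.6,-0.7,-5.6,0],[-3.9,-0.8,-6.8,0],[-4.2,-0.8,-8.2,0],[-4.3,-0.8,-9.5,0]]'; python3 -m inch '[[0,0,-0.1,0],[0,0,-0.2,0],[0,0,-0.3,0],[0,0,-0.4,0],[0,0,-0.4,0],[0,0,-0.4,0],[0,0,-0.4,0],[0,0,-0.4,0]]'
```

```text
time: 28.7
ee_pos: [0.5925, -0.1977, 0.1378]
tcp_rot: [179.9, 0.1, -169.5]
wrist_force: [-4.5, 6.5, 8.0]
opening: 0.0235
grasp_force: 32.0
time: 29.7
ee_pos: [0.5489, -0.2055, 0.0411]
tcp_rot: [179.9, -0.1, -169.5]
wrist_force: [-3.9, 6.9, 2.7]
opening: 0.0232
grasp_force: 33.0
time: 30.7
ee_pos: [0.5489, -0.2056, 0.0384]
tcp_rot: [179.9, -0.1, -169.5]
wrist_force: [-9.0, 7.3, 9.8]
opening: 0.0231
grasp_force: 33.8
```

```bash
python3 -m inch '[[0,0,-0.3,0],[0,0,-0.3,0],[0,0,-0.3,0],[0,0,-0.3,0],[0,0,-0.3,0],[0,0,-0.3,0],[0,0,-0.3,0],[0,0,-0.3,0]]'; python3 -m inch '[[0,0,0,0],[0,0,0,0],[0,0,0,0],[0,0,4,0],[0,0,9,0],[-4,-2,14,0],[-8,-4,16,0],[-11,-5.5,16,0]]' 6;python3 -m inch '[[0,0,0,0],[0,0,0,0],[0,0,0,0],[0,0,0,0],[0,0,0,0],[0,0,0,0],[0,0,0,0],[0,0,0,0]]'
python3 - <<'E'
from h import *
c=cam('wrist')
for k in ['short_sink_mid','lid_pull','lens_mid']:
    for r in bot.landmark_of(k,c): print(k,r,w(c,r['point'],Z[k]))
a=rectify(c,.44,-.26,.032)
cv2.imwrite('pics/d4.png',np.hstack([cv2.resize(a,(400,400)),cv2.resize(c['img'],(400,400),interpolation=cv2.INTER_AREA)])[:,:,::-1])
E
```

```text
time: 31.7
ee_pos: [0.5493, -0.2056, 0.0376]
tcp_rot: [179.9, 0.0, -169.5]
wrist_force: [-14.0, 11.6, 26.0]
opening: 0.0233
grasp_force: 35.7
time: 32.7
ee_pos: [0.4393, -0.2628, 0.1971]
tcp_rot: [-179.8, 0.1, -169.6]
wrist_force: [0.5, 0.3, -1.1]
opening: 0.06
grasp_force: 0.0
time: 33.7
ee_pos: [0.44, -0.2617, 0.1948]
tcp_rot: [-180.0, 0.0, -169.6]
wrist_force: [-0.1, 0.2, -0.8]
opening: 0.0599
grasp_force: 0.0
short_sink_mid {'point': [224.4, 154.0], 'score': 0.85} [ 0.409  -0.3476  0.016 ]
short_sink_mid {'point': [323.6, 207.6], 'score': 0.75} [ 0.4384 -0.2607  0.016 ]
short_sink_mid {'point': [217.2, 262.4], 'score': 0.74} [ 0.5037 -0.344   0.016 ]
lid_pull {'point': [364.6, 353.2], 'score': 0.69} [ 0.5489 -0.2053  0.05  ]
```

View pics/d4.png

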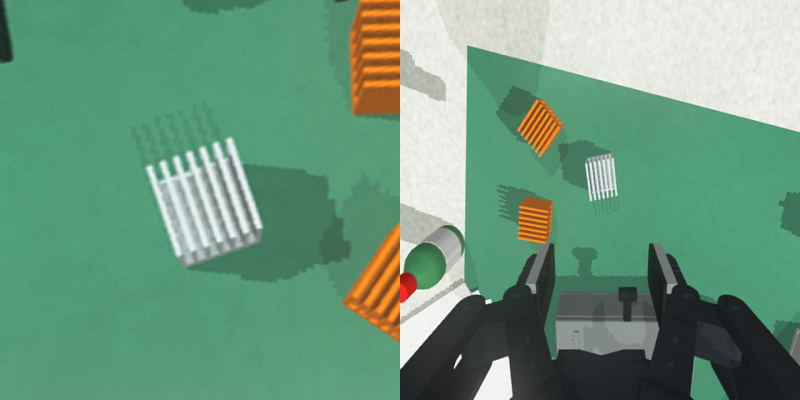

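The pull measures (0.549, -0.205) at 5 cm height, so the lid is shut. The short silver sink has its fins along about 18.5° and its centre at (0.439, -0.262).

```bash
python3 -m inch '[[-0.1,0,-5,4],[-0.1,0,-10,8],[-0.1,0,-14,8],[-0.1,0,-17,8],[-0.1,0,-18.3,8],[-0.1,0,-18.3,8],[-0.1,0,-18.3,8],[-0.1,0,-18.3,8]]' 5.5; python3 -m inch '[[0,0,0,0],[0,0,0,0],[0,0,0,0],[0,0,0,0],[0,0,0,0],[0,0,0,0],[0,0,0,0],[0,0,0,0]]' 3.1 30
python3 - <<'E'
from h import *
t=cam('top')
for k in ['tray','motor_mid','lens_mid']:
    for r in bot.landmark_of(k,t): print(k,r,w(t,r['point'],Z[k]))
a=rectify(t,.6,.16,.03,.16)
cv2.imwrite('pics/d5.png',cv2.resize(a,(600,600),interpolation=cv2.INTER_CUBIC)[:,:,::-1])
E
```

```text
time: 34.9
ee_pos: [0.4397, -0.2621, 0.013]
tcp_rot: [-179.9, 0.1, -161.6]
wrist_force: [0.1, -0.3, -0.1]
opening: 0.0546
grasp_force: 0.0
time: 35.9
ee_pos: [0.4394, -0.2619, 0.0126]
tcp_rot: [-179.9, 0.0, -161.6]
wrist_force: [-0.3, 0.6, 5.2]
opening: 0.0357
grasp_force: 30.7
tray {'point': [211.6, 220.1], 'score': 0.67} [0.6225 0.199  0.    ]
motor_mid {'point': [274.8, 313.1], 'score': 0.86} [0.4337 0.0721 0.019 ]
lens_mid {'point': [311.4, 223.7], 'score': 0.79} [ 0.6019 -0.0007  0.035 ]
```

View pics/d5.png

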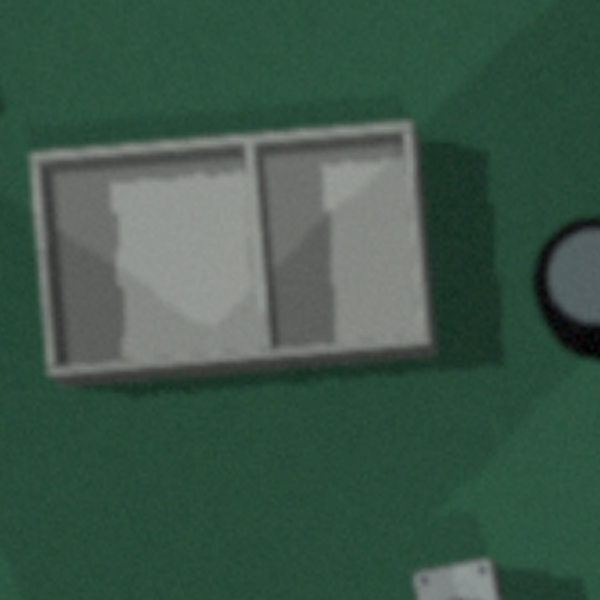

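Tray rim corners at (32,153),(410,123),(432,347),(50,375): centre (0.627, 0.198), yaw 4.5°; the smaller compartment is on the right (−y). Large compartment centre (0.624, 0.241), small (0.6315, 0.141).

```bash
python3 -m inch '[[0,0,6,0],[0,2,12,0],[0,7,16,0],[1,12.5,16,-3],[3,18,16,-6],[5,23.5,16,-9],[7,29,16,-12],[9,34,16,-13.9]]'; python3 -m inch '[[0,0,0,0],[0,0,0,0],[0,0,0,0],[0,0,0,0],[0,0,0,0],[0,0,0,0],[0,0,0,0],[0,0,0,0]]'
```

```text
time: 37.1
ee_pos: [0.5292, 0.0804, 0.1717]
tcp_rot: [-180.0, -0.0, -175.5]
wrist_force: [0.9, -1.4, -0.8]
opening: 0.0357
grasp_force: 30.6
time: 38.1
ee_pos: [0.529, 0.0783, 0.1717]
tcp_rot: [180.0, -0.0, -175.5]
wrist_force: [0.5, -0.3, -0.5]
opening: 0.0356
grasp_force: 30.5
```

```bash
python3 -m inch '[[3,5,0,0],[6,10,0,0],[9,15,0,0],[9.5,16.3,-2,0],[9.5,16.3,-4,0],[9.5,16.3,-4,0],[9.5,16.3,-4,0],[9.5,16.3,-4,0]]'
python3 - <<'E'
from h import *
c=cam('wrist');save(c,'w6.png')
for k in ['tray']:
    for r in bot.landmark_of(k,c): print(k,r,w(c,r['point'],Z[k]))
E
```

```text
time: 39.1
ee_pos: [0.6243, 0.241, 0.1332]
tcp_rot: [180.0, 0.1, -175.5]
wrist_force: [0.3, 0.2, -0.7]
opening: 0.0358
grasp_force: 30.6
tray {'point': [259.9, 222.7], 'score': 0.91} [0.6272 0.1959 0.    ]
```

View pics/w6.png

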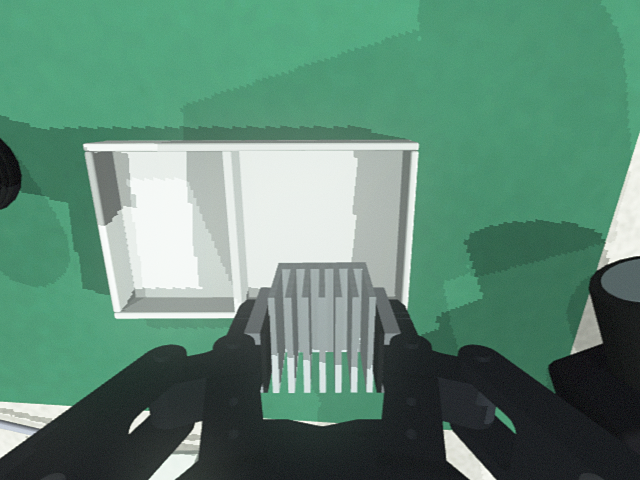

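The tray is square with the tool, and the sink hangs over the larger compartment ((240,150)–(415,310)). Lower and release, then go to the motor.

```bash
python3 -m inch '[[0,0,-4,0],[0,0,-7,0],[0,0,-9,0],[0,0,-10.5,0],[0,0,-11.4,0],[0,0,-11.4,0],[0,0,-11.4,0],[0,0,-11.4,0]]'; python3 -m inch '[[0,0,0,0],[0,0,0,0],[0,0,0,0],[0,0,4,0],[0,0,9,0],[0,0,14,-5],[-4,-3,18,-15],[-8,-8,18,-25]]' 5;python3 -m inch '[[-3,-4,0,-10],[-8,-8.7,0,-20],[-11,-8.7,0,-30],[-11,-8.7,0,-40],[-11,-8.7,0,-50],[-11,-8.7,0,-58],[-11,-8.7,0,-58],[-11,-8.7,0,-58]]' 7
python3 - <<'E'
from h import *
c=cam('wrist')
for k in ['motor_mid','lens_mid']:
    for r in bot.landmark_of(k,c): print(k,r,w(c,r['point'],Z[k]))
a=rectify(c,.44,.075,.038); t=cam('top');b=rectify(t,.6,.16,.03,.16)
cv2.imwrite('pics/d6.png',cv2.resize(np.hstack([a,b])[:,:,::-1],(800,400)))
E
```

```text
time: 40.2
ee_pos: [0.6242, 0.2414, 0.0182]
tcp_rot: [180.0, 0.0, -175.5]
wrist_force: [0.3, 0.2, -1.1]
opening: 0.0356
grasp_force: 30.7
time: 41.2
ee_pos: [0.5461, 0.1638, 0.2009]
tcp_rot: [179.8, 0.2, 159.3]
wrist_force: [0.3, -0.9, -0.6]
opening: 0.0498
grasp_force: 0.0
time: 42.2
ee_pos: [0.4356, 0.0764, 0.1978]
tcp_rot: [180.0, -0.0, 101.7]
wrist_force: [0.1, 0.4, -0.3]
opening: 0.0702
grasp_force: 0.0
motor_mid {'point': [323.7, 211.4], 'score': 0.94} [0.4379 0.0757 0.019 ]
lens_mid {'point': [490.8, 332.8], 'score': 0.59} [0.6046 0.0009 0.035 ]
```

View pics/d6.png

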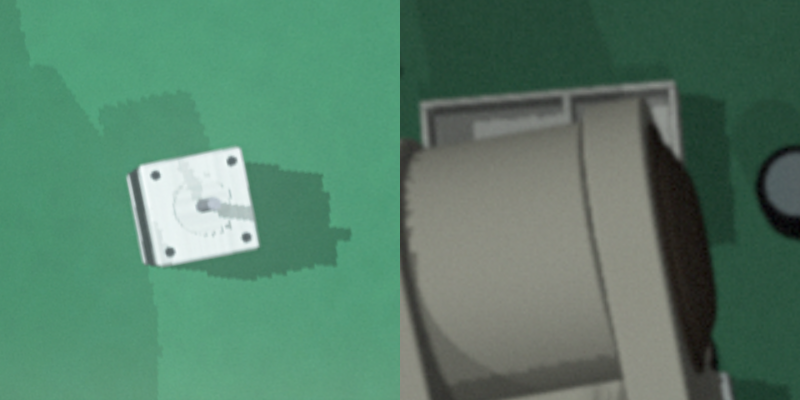

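Motor top corners at (138,164),(241,148),(259,246),(155,266): centre (0.4377, 0.0757), yaw 100°.

```bash
python3 -m inch '[[0.2,0,-5,-1.5],[0.2,0,-9,-1.5],[0.2,0,-13,-1.5],[0.2,0,-16,-1.5],[0.2,0,-18.2,-1.5],[0.2,0,-18.2,-1.5],[0.2,0,-18.2,-1.5],[0.2,0,-18.2,-1.5]]'; python3 -m inch '[[0,0,0,0],[0,0,0,0],[0,0,0,0],[0,0,0,0],[0,0,0,0],[0,0,0,0],[0,0,0,0],[0,0,0,0]]' 3.7 40;  python3 -m inch '[[0,0,4,0],[0,0,8,0],[3,1,12,-2],[7,2,12,-4],[11,3,12,-5.5],[15,4.5,12,-5.5],[19,6.3,12,-5.5],[19.2,6.3,12,-5.5]]'
```

```text
time: 43.4
ee_pos: [0.4384, 0.0766, 0.0169]
tcp_rot: [179.9, -0.0, 100.0]
wrist_force: [-0.4, 0.1, 0.0]
opening: 0.0702
grasp_force: 0.0
time: 44.4
ee_pos: [0.438, 0.0765, 0.0164]
tcp_rot: [179.9, -0.0, 100.0]
wrist_force: [-1.8, 0.1, 5.6]
opening: 0.0411
grasp_force: 41.8
time: 45.4
ee_pos: [0.6309, 0.1403, 0.1328]
tcp_rot: [-179.8, 0.0, 94.6]
wrist_force: [-1.1, -1.2, -3.7]
opening: 0.0415
grasp_force: 42.9
```

```bash
python3 -m inch '[[0,0,-3,0],[0,0,-6,0],[0,0,-8,0],[0,0,-10,0],[0,0,-11.3,0],[0,0,-11.3,0],[0,0,-11.3,0],[0,0,-11.3,0]]'; python3 -m inch '[[0,0,0,0],[0,0,0,0],[0,0,0,0],[0,0,3,0],[0,0,7,0],[0,0,12,0],[0,0,17,0],[-5,0,19,0]]' 6; python3 -m inch '[[-6,0,1,0],[-12,1,1,0],[-18,2,1,0],[-24,3,1,0],[-28,3,1,0],[-28,3,1,0],[-28,3,1,0],[-28,3,1,0]]'
python3 - <<'E'
from h import *
t=cam('top');s=cam('scene')
cv2.imwrite('pics/f1.png',np.vstack([cv2.resize(t['img'][150:350,120:540],(560,267)),cv2.resize(s['img'][150:400,170:510],(454,333))[:, :] if 0 else cv2.resize(s['img'][150:400,150:520],(560,333))])[:,:,::-1])
for k in ['lens_mid','lid_pull','motor_mid','short_sink_mid']:
    for r in bot.landmark_of(k,t)[:4]: print(k,r['score'],np.round(r['point']),w(t,r['point'],Z[k]))
E
```

```text
time: 46.4
ee_pos: [0.6299, 0.1395, 0.0232]
tcp_rot: [180.0, -0.0, 94.5]
wrist_force: [-0.7, 0.1, -2.2]
opening: 0.0416
grasp_force: 43.4
time: 47.4
ee_pos: [0.5821, 0.1397, 0.2149]
tcp_rot: [179.8, -0.0, 94.5]
wrist_force: [-0.3, -0.6, 0.2]
opening: 0.0603
grasp_force: 0.0
time: 48.4
ee_pos: [0.3004, 0.1694, 0.2226]
tcp_rot: [-180.0, 0.0, 94.5]
wrist_force: [0.7, -0.2, 0.0]
opening: 0.0602
grasp_force: 0.0
lid_pull 0.74 [422. 248.] [ 0.5475 -0.2072  0.05  ]
motor_mid 0.6 [240. 212.] [0.6336 0.1402 0.019 ]
short_sink_mid 0.87 [497. 320.] [ 0.412  -0.3464  0.016 ]
short_sink_mid 0.78 [191. 219.] [0.6224 0.2358 0.016 ]
short_sink_mid 0.6 [491. 274.] [ 0.5   -0.342  0.016]
```

View pics/f1.png

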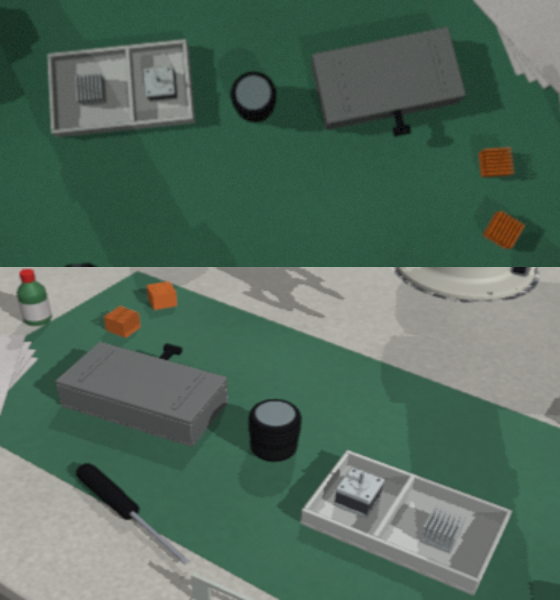

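The final view shows the case shut with its pull at shut height. The motor (160,80) stands shaft up and the short sink (90,88) fins up, each in its compartment. The lens and both orange sinks are where they were.

```bash
python3 -c "
from workcell import bot
print(bot.job_done())"
```

```text
the job is handed in; nothing more can be done
None
```

Both kits are made up and the job was handed in at about 48 s: the final pictures show everything in place, the lid shut, and the lens and orange look-alikes unmoved.

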